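Set up the gate-leg book stand

ROBOT

A 6-joint arm with a two-finger parallel gripper is mounted at the origin on the work surface; the furniture and walls round the work are solid. World frame = base frame: x ahead of the robot, y to its left, z up, the work surface at z = 0. Lengths are in m, angles in rad, forces in N, time in s.
With the tool pointing down it reaches from about 0.325 to 0.775 m from the base axis. Payload 9.3 kg.
Tool frame: the origin (TCP) lies at the very end of the fingers, on their centre line; the grasp point (between the pads) lies 19 mm behind it (r.tcp_to_grasp is the z of the grasp point in the tool frame, in m); z points along the fingers, y is the direction in which the jaws open and shut (so a half turn about z gives the same grasp; the last joint's range is limited). The gripper opens to 85 mm and grips with 20 to 120 N. Pads are 22 mm wide; open, the fingers measure 114 mm over their backs; the gripper's body (76 mm by 85 mm) begins 54 mm behind the grasp point. The pads swing forward as they close: fully open they stand 13 mm farther back than shut.
Start: joints at [-1.388, 0.259, 0.021, 1.334, 0, 1.418], TCP at [0.181, -0.519, 0.231] pointing down, gripper open.
Joint ranges: [-3.04, 3.04], [-0.91, 1.82], [-1.04, 1.36], [-1.92, 1.95], [-1.52, 1.45], [-3.14, 3.14]. Speed limits (rad/s): [2.22, 2.22, 2.79, 3.14, 3.14, 3.14].

INTERFACE

Orientations are given as a 3x3 rotation matrix whose columns are the frame's x, y, z axes.
In Python, from rig import telemetry, get_image, workorder, r gives the robot as it stands.
- The arm moves only by the shell command python3 -m inch 'ROWS' [OPENING]. ROWS is a JSON object of lists of equal length, an entry for each row: "dp": the shift along the tool's x, y, z normalised to -1 to 1, where 1 is 0.02 m, a list of three; "dr": the turn, a rotation vector about the tool's x, y, z normalised to -1 to 1, where 1 is 0.5 rad, a list of three. In form: {"dp": [[tx, ty, tz], ...], "dr": [[wx, wy, wz], ...]}. A call has 1 to 10 rows; each row shifts and turns the pose as measured when the row begins, along the tool's axes as they then stand; what a row does not reach is not made up. A row lasts 1/12 s, in which the tool goes at most 41.7 mm and 7.16 degrees, less where a joint would pass 70% of its speed; a pose out of reach is approached as far as the arm can. A call with a number of a shift or a turn outside -1 to 1 is refused whole. A call with a gripper value outside its range is refused whole. OPENING is the opening, from -1 (shut) to 1 (fully open), so that 0 is half open, set as the call begins (- or left out, the last holds). The fingers move at their own pace and stop on an object; the grip force is fixed at half the most. Time passes only in rows, so rows that do not move let the fingers close. It gives the time, the measured TCP pose, the force and the opening at its end, in the units of the state.
- telemetry.sense(): the state, without advancing time (a new reading comes with each control period).
- get_image(name): name is "scene" or "top" or "wrist"; returns a dict with "image" (480x640x3 uint8, red, green, blue), "fov_y" (degrees; the focal length in pixels is half the picture's height over the tangent of half this angle, whatever the lens; pixels are square), "cx", "cy" (the principal point, pixels), "camera_from_world" (4x4, takes a point from world to camera coordinates). Camera axes: x right, y down, z forward; pixel columns grow to the right and rows downward; lengths in m; the calibration is good to about 2 mm. A picture is of the moment at which its call begins. There is no depth.
- workorder.close_job(): hands the job in, once; it reports no verdict.
The state is a dict: "t": time; "q": joint angles; "joint_velocities": joint speeds; "joint_torque": joint torques, N m; "eef_pos": TCP position; "ee_rot": TCP orientation; "wrist_force": force on the tool from outside, world axes, zero at the start; "torque": the same for the moment, N m; "finger_gap": opening from 0.0 (shut) to 1.0 (fully open).
Only numpy, scipy, OpenCV 4.12 (cv2) and the standard library are available. Lean on these libraries where they do the work, as an engineer would, in place of code of your own. Each camera call takes 0.05 s, during which the arm holds its last target.

TASK

Set the book stand up for the reader in the armchair: with the board still standing upright, swing the folded gate leg out until it meets its stop, then tip the board back until it rests on the end of the leg. Then put the closed black book on the stand's ledge, long edge down and about in the middle, leaning flat against the board, and leave the things around alone.

Things in the scene. Friction and masses are not known exactly. Their poses are not given: they have to be found in the camera images.
- stand: Wooden book stand, fixed to the desk; origin at the centre of the underside of its base plate, 200 (x) x 220 (y) x 14 mm. Its +x points away from the robot (within 0.25 rad), towards the reader, z up. On the base: a vertical brass post at x = -80, y = 0 carrying the gate leg; a stop block 26 mm high above the plate at x = -27 to +3, y = -18.5 to -6.5; and the board, hinged at x = +78, z = 26 (below the ledge).
- leg_pivot (a point): Point on the vertical axis of the brass post (18 mm thick, top at z = 100 mm), at half the leg's height, z = 59 mm. Axes as the stand's.
- leg_end (a point): Middle of the free end stile of the gate leg, 88 mm from leg_pivot and at the same height. The leg is an open upright wooden gate 12 mm thick, its timber from z = 21 to 97 mm above the desk, with a small rubber button on top of its end stile (button top at z = 100 mm).
- leg (a joint): Swing of the gate leg, rad: at 0 it lies folded along the stand's +y, at its stop (1.571) it points along the stand's +x, square to the board. It starts between 0 and 0.35. Stiff hinge (0.1 N m), it stays where it is left; about 1.5 N at its end moves it.
- board_hinge (a point): Middle of the board's hinge axis, which runs along the stand's y at z = 26 mm. Axes as the stand's.
- board (a joint): Lean of the board, rad: 0 upright, positive with its top tipped to the stand's -x, over the leg. Starts within 0.05 of upright. Slightly stiff hinge (0.08 N m): it stays where left near upright, 1 to 2 N near its top moves it, beyond about 0.2 it may sink on. With the leg at its stop it comes to rest at about 0.43 on the rubber button; with the leg folded, much lower.
- board_top (a point): Middle of the board's top edge. With the board upright it lies 149 mm above the desk and 22 mm to the stand's -x of the hinge axis. The board is 204 mm wide and 10 mm thick, this point in its mid-plane.
- ledge (a point): Inner corner of the ledge at the middle of its length: x points out of the board's front face (away from the robot), y along the ledge, z up along the face. The ledge carries the book: its top is z = 0, 204 mm long, 47 mm deep from the face (x = 0) to a lip 6 mm thick and 10 mm high. The board rises 105 mm above the ledge. All turn with the board.
- book: Closed black book, 142 x 208 x 30 mm, 0.34 kg, loose, standing on a long edge on the desk (142 mm high, 208 mm long, 30 mm thick). Its origin is the middle of one cover; its own x (142 mm) points up, y runs along its length, z through its thickness.
- book_mid (a point): Centre of the book; axes as the book's. 71 mm above the desk at the start.
- card_case: Slim silver card case, 63 x 96 x 9 mm, bystander; origin under its centre.
- ink_bottle: Dark blue ink bottle with a black cap, 50 x 50 x 60 mm, bystander; origin under its centre.
- magnifier: Magnifying glass with a black handle, 81 x 174 x 16 mm, bystander; origin under its centre.

How it is judged:
On the way, in this order (a step that is already met when the one before it is completed fails the run):
1. the gate leg is swung out to its stop while the board still stands upright (value of joint leg above 1.5 rad and value of joint board below 0.25 rad), for 0.2 s.
2. the board is tipped back and rests on the leg, which is still at its stop (value of joint leg above 1.5 rad and value of joint board between 0.37 and 0.49 rad), for 0.2 s.
At the end, for the whole second after the job is handed in: The leg is within 0.07 rad of its stop; the board leans on it (0.37 to 0.49 rad); the book rests, let go and still, long edge down on the ledge, within 40 mm of its middle, flat against the board (centre 5 to 25 mm out from the face and 62 to 80 mm above the ledge, within 0.12 rad) (all of step 2 and x of book_mid in the frame of ledge between 0.005 and 0.025 m and y of book_mid in the frame of ledge between -0.04 and 0.04 m and z of book_mid in the frame of ledge between 0.062 and 0.08 m and angle between the y axis of book and the y axis of ledge, either way round below 0.12 rad and angle between the z axis of book and the x axis of ledge, either way round below 0.12 rad and linear speed of book below 0.01 m/s); the robot touches nothing.
It fails at once if a bystander (card case, ink bottle, magnifier) is moved more than 30 mm (distance of any of card_case, ink_bottle, magnifier from where it was at the start of the episode above 0.03 m).
It also fails if it takes over 67 s, if anything falls off the work surface, if the arm or the gripper's body presses on something with over 40 N, if the wrist force passes 120 N, or if a joint passes its speed limit or range.

## Working session

There is one attempt and no reset: what is moved stays moved. The work goes in short steps, Python scripts to look and compute and a shell command to move; the robot and the scene stay as the last step left them, time stands still between calls to the robot, and variables do not carry over. Pictures are saved under pics/ and viewed, and the job is handed in when it is done.

```bash
ls; mkdir -p pics; python3 - <<'E'
from rig import telemetry, get_image, r
import cv2,numpy as np
print(r.tcp_to_grasp if hasattr(r,'tcp_to_grasp') else dir(r))
s=telemetry.sense();print(s)
for n in ["scene","top","wrist"]:
    d=get_image(n);cv2.imwrite(f"pics/{n}0.png",d["image"][:,:,::-1]);print(n,d["fov_y"],d["cx"],d["cy"],np.round(d["camera_from_world"],3).tolist())
E
```

```text
pics
-0.0187
{'t': 0.0, 'q': array([-1.38759963e+00,  2.59223683e-01,  2.07638819e-02,  1.33371356e+00,
       -1.28785440e-05,  1.41818499e+00]), 'joint_velocities': array([ 7.47109162e-04,  5.49548722e-04, -4.88529083e-04, -4.19365377e-04,
       -8.12697177e-05, -6.35468272e-04]), 'joint_torque': array([-3.49297261e-04, -5.55643272e+01,  3.44526279e+01,  1.37595541e-02,
       -2.28939189e-04,  6.88834206e-06]), 'eef_pos': array([ 0.18117675, -0.51900359,  0.2306499 ]), 'ee_rot': array([[ 9.44144371e-01,  3.29531998e-01, -2.63522653e-04],
       [ 3.29532045e-01, -9.44143424e-01,  1.35164636e-03],
       [ 1.96607546e-04, -1.36298846e-03, -9.99999052e-01]]), 'wrist_force': array([ 0.47732899,  0.10770966, -0.52540764]), 'torque': array([-0.03330866, -0.01873403,  0.00878197]), 'finger_gap': 0.9973308354251501}
scene 43.477315175259704 325.57323282300484 237.91219359174139 [[-0.625, -0.781, -0.011, 0.275], [-0.45, 0.372, -0.812, 0.388], [0.638, -0.502, -0.584, 1.208], [0.0, 0.0, 0.0, 1.0]]
top 49.40702656395 321.9678792774183 244.29543690539964 [[-0.009, -1.0, 0.011, -0.109], [-0.999, 0.008, -0.044, 0.549], [0.044, -0.011, -0.999, 1.475], [0.0, 0.0, 0.0, 1.0]]
wrist 66.16330078932515 319.35235114043854 238.0963483754101 [[0.33, -0.944, -0.001, -0.55], [-0.896, -0.314, 0.314, -0.041], [-0.297, -0.102, -0.95, 0.381], [0.0, 0.0, 0.0, 1.0]]
```

View pics/scene0.png

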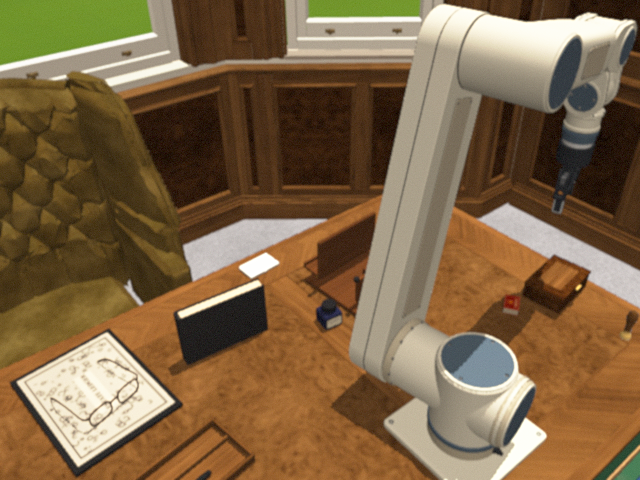

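View pics/top0.png

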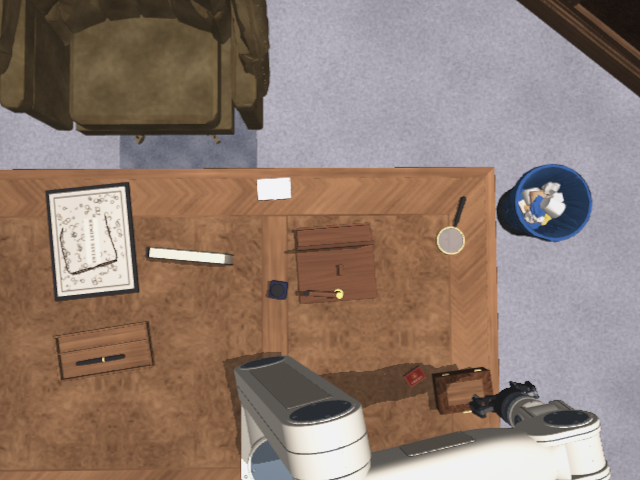

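View pics/wrist0.png

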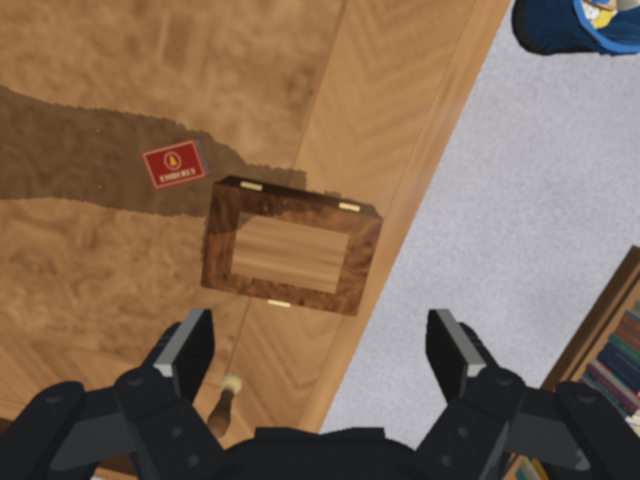

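```bash
cat > h.py <<'E'
from rig import telemetry, get_image, r
import cv2,numpy as np
def cam(d):
    f=240/np.tan(np.radians(d["fov_y"]/2)); return f,d["cx"],d["cy"],np.array(d["camera_from_world"])
def ray(d,u,v,z):
    f,cx,cy,T=cam(d); R=T[:3,:3];c=-R.T@T[:3,3]; w=R.T@np.array([(u-cx)/f,(v-cy)/f,1]); return c+w*(z-c[2])/w[2]
def proj(d,p):
    f,cx,cy,T=cam(d); q=T[:3,:3]@np.array(p)+T[:3,3]; return np.array([cx+f*q[0]/q[2],cy+f*q[1]/q[2]])
def crop(n,name,x0,y0,x1,y1,k):
    d=get_image(n); cv2.imwrite("pics/"+name+".png",cv2.resize(d["image"][y0:y1,x0:x1,::-1],None,fx=k,fy=k,interpolation=cv2.INTER_CUBIC)); return d
E
python3 - <<'E'
from h import *
d=crop("top","t1",250,170,400,320,4)
crop("top","t2",130,230,250,290,6)
crop("scene","s1",160,180,460,380,2.6)
E
```

```text
(no output)
```

View pics/t1.png

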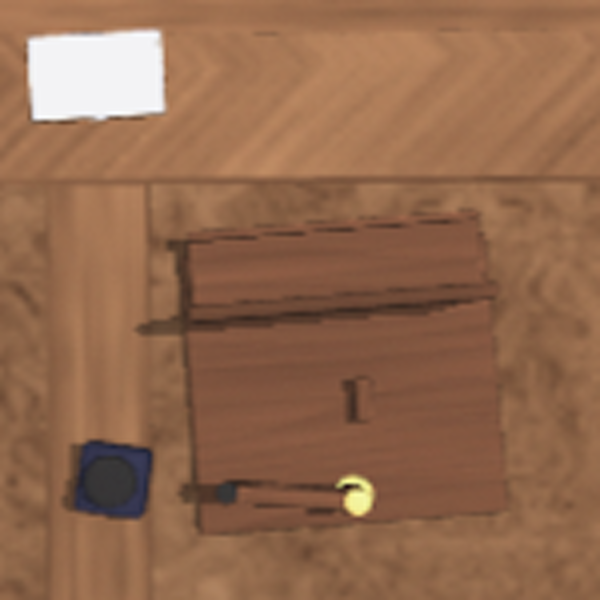

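View pics/t2.png

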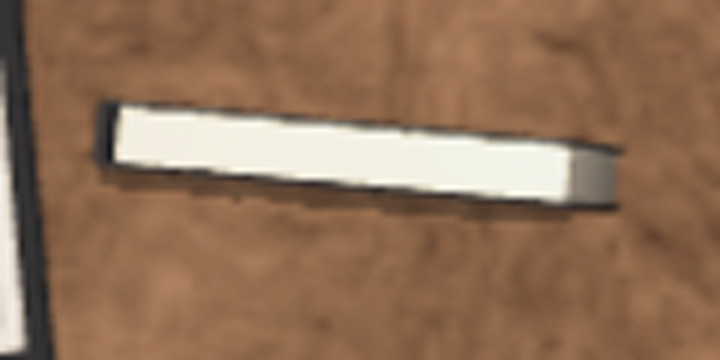

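View pics/s1.png

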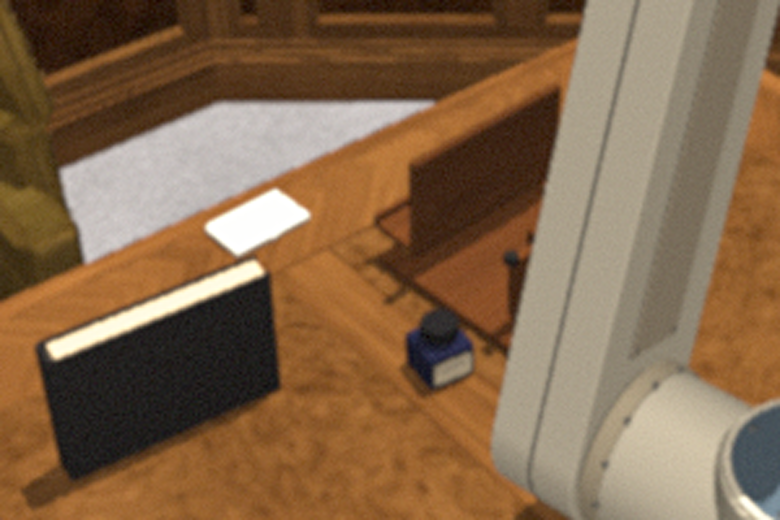

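```bash
python3 - <<'E'
from h import *
d=get_image("top")
def P(u,v,z,k=4,ox=250,oy=170): return ray(d,ox+(u+.5)/k-.5,oy+(v+.5)/k-.5,z)
post=P(358,496,.1);btn=P(227,493,.1);nl=P(199,533,.014);nr=P(507,510,.014)
btL=P(188,314,.149);btR=P(496,290,.149)
for n in "post btn nl nr btL btR".split(): print(n,np.round(eval(n),4))
print("leg len",np.linalg.norm(post-btn),"base w",np.linalg.norm(nl-nr),"board w",np.linalg.norm(btL-btR))
print('yaw base',np.arctan2(-(nl-nr)[0],(nl-nr)[1]),'board',np.arctan2(-(btL-btR)[0],(btL-btR)[1]))
print("leg dir",np.arctan2(-(btn-post)[0],(btn-post)[1]))
a=np.arctan2(-(nl-nr)[0],(nl-nr)[1]);X=np.array([np.cos(a),np.sin(a),0]);Y=np.array([-np.sin(a),np.cos(a),0])
o1=(nl+nr)/2+.1*X;o2=post+.08*X; print("origin",o1,o2)
bt=(btL+btR)/2-o1;print("board top x,y in stand",bt@X,bt@Y,"expect 56 when upright")
for (u,v) in [(115,108),(567,150),(561,200),(113,163)]: print("book top",np.round(P(u,v,.142,6,130,230),4))
print("ink",P(110,482,.06),"case",P(97,76,.009))
for (u,v) in [(462,197),(450,240)]: print("mag",ray(d,u,v,.01))
print([np.round(ray(d,u,v,0),3) for u,v in [(47,190),(128,183),(138,290),(57,300)]])
E
```

```text
post [ 0.4115 -0.1576  0.1   ]
btn [ 0.4143 -0.0701  0.1   ]
nl [ 0.3821 -0.0483  0.014 ]
nr [ 0.3963 -0.2671  0.014 ]
btL [ 0.5324 -0.0467  0.149 ]
btR [ 0.5463 -0.2464  0.149 ]
leg len 0.08760239271179554 base w 0.21918757041616674 board w 0.20024587502218186
yaw base 0.06475797929466565 board 0.06943790521846306
leg dir -0.032156164347899835
origin [ 0.48898347 -0.15123434  0.014     ] [ 0.4913373  -0.15246155  0.1       ]
board top x,y in stand 0.050567160510079846 0.0014072438484995292 expect 56 when upright
book top [0.5373 0.3371 0.142 ]
book top [0.5175 0.142  0.142 ]
book top [0.4959 0.1446 0.142 ]
book top [0.5135 0.3378 0.142 ]
ink [0.4206761  0.01102137 0.06      ] case [0.7091063  0.02273905 0.009     ]
mag [ 0.68081398 -0.51805093  0.01      ]
mag [ 0.55721433 -0.48098288  0.01      ]
[array([0.711, 0.675, 0.   ]), array([0.73 , 0.443, 0.   ]), array([0.422, 0.412, 0.   ]), array([0.396, 0.642, 0.   ])]
```

```bash
cat >> h.py <<'E'
def st():
    s=telemetry.sense(); return s, np.array(s['eef_pos']), np.array(s['ee_rot'])
def delta(target,R=None):
    from scipy.spatial.transform import Rotation as Ro
    s,p,A=st(); print("dp(rows) ",np.round(A.T@(np.array(target)-p)/.02,2))
    if R is not None:
        print("dr(norm)",np.round(Ro.from_matrix(A.T@R).as_rotvec()/.5,3)," dp after turning",np.round(R.T@(np.array(target)-p)/.02,2))
a=0.067;X=np.array([np.cos(a),np.sin(a),0]);Y=np.array([-np.sin(a),np.cos(a),0]);Z=np.array([0,0,1.])
O=np.array([.4905,-.152,0])
def W(x,y,z): return O+X*x+Y*y+Z*z
E
python3 -m inch '{"dp":[[0,0,0],[0,0,0],[0,0,0],[0.5,-0.9,0],[0.5,-0.9,0],[0.5,-0.9,0],[0.5,-0.9,0],[0.5,-0.9,0],[0.5,-0.9,0],[0.5,-0.9,0]],"dr":[[0,0,0.18],[0,0,0.18],[0,0,0.18],[0,0,0],[0,0,0],[0,0,0],[0,0,0],[0,0,0],[0,0,0],[0,0,0]]}' -1
python3 - <<'E'
from h import *
delta(W(-.104,.068,.231),np.column_stack([X,-Y,-Z])); print(dir(r))
E
```

```text
t: 1.18
eef_pos: [0.2448, -0.3877, 0.2293]
ee_rot: [[0.999, 0.047, -0.001], [0.047, -0.999, 0.002], [-0.001, -0.002, -1.0]]
wrist_force: [-0.8, 1.1, 0.6]
finger_gap: -0.005
dp(rows)  [  7.55 -14.49  -0.07]
dr(norm) [-0.003  0.002 -0.041]  dp after turning [  7.85 -14.34  -0.09]
['MotionError', '__class__', '__delattr__', '__dict__', '__dir__', '__doc__', '__eq__', '__format__', '__ge__', '__getattribute__', '__getstate__', '__gt__', '__hash__', '__init__', '__init_subclass__', '__le__', '__lt__', '__module__', '__ne__', '__new__', '__reduce__', '__reduce_ex__', '__repr__', '__setattr__', '__sizeof__', '__str__', '__subclasshook__', '__weakref__', 'tcp_to_grasp']
```

```bash

python3 -m inch '{"dp":[[0.8,-1,0],[0.8,-1,0],[0.8,-1,0],[0.8,-1,0],[0.8,-1,0],[0.8,-1,0],[0.8,-1,0],[0.8,-1,0],[0.8,-1,0],[0.6,-1,0]],"dr":[[0,0,-0.04],[0,0,0],[0,0,0],[0,0,0],[0,0,0],[0,0,0],[0,0,0],[0,0,0],[0,0,0],[0,0,0]]}'
python3 -m inch '{"dp":[[0,-1,0],[0,-1,0],[0,-1,0],[0,-1,0],[0,-0.3,0],[0,0,0]],"dr":[[0,0,0],[0,0,0],[0,0,0],[0,0,0],[0,0,0],[0,0,0]]}'
python3 - <<'E'
from h import *
delta(W(-.104,.068,.231),np.column_stack([X,-Y,-Z])); s,p,A=st();print(s['q'])
crop("wrist","w1",0,0,640,480,1); crop("top","t3",250,170,400,320,4)
E
```

```text
t: 2.02
eef_pos: [0.3922, -0.1673, 0.2305]
ee_rot: [[0.998, 0.064, 0.002], [0.064, -0.998, -0.001], [0.002, 0.001, -1.0]]
wrist_force: [0.7, 0.4, -0.0]
finger_gap: -0.004
t: 2.52
eef_pos: [0.3877, -0.074, 0.2306]
ee_rot: [[0.998, 0.07, 0.003], [0.07, -0.998, -0.001], [0.003, 0.001, -1.0]]
wrist_force: [-0.6, -0.8, -0.0]
finger_gap: 0.001
dp(rows)  [-0.34  0.83 -0.02]
dr(norm) [ 0.002 -0.006  0.006]  dp after turning [-0.33  0.84 -0.02]
[-4.02430364e-01 -9.70183536e-03 -2.98079019e-01  1.27959865e+00
  5.30593074e-04  2.66934064e+00]
```

View pics/w1.png

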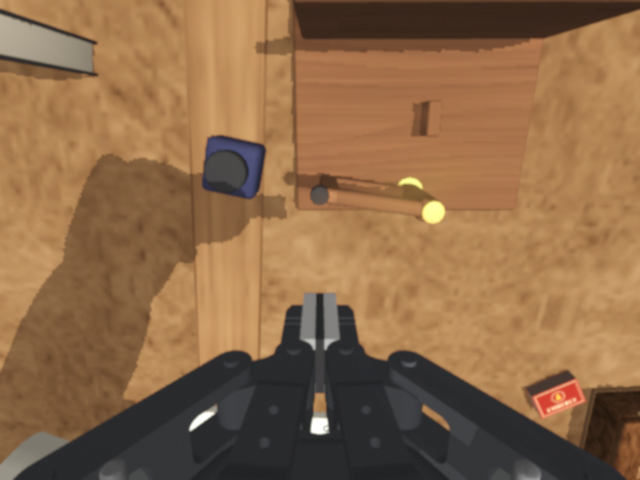

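View pics/t3.png

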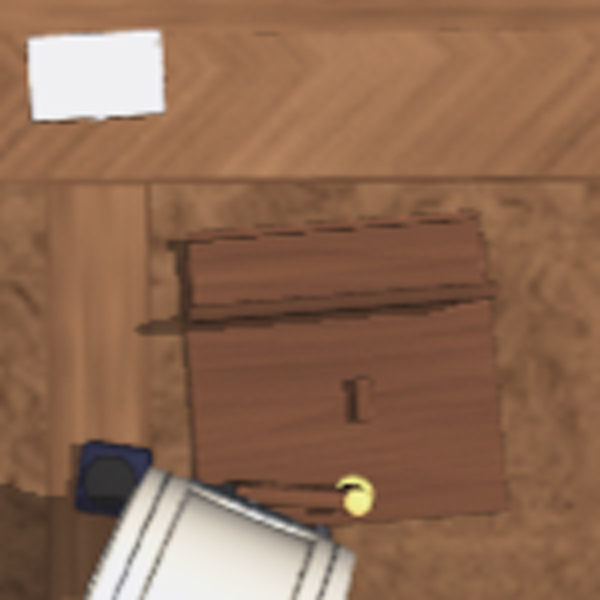

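```bash

python3 - <<'E'
from h import *
d=get_image("wrist")
for u,v in [(319,195),(432,212)]:
    p=ray(d,u,v,.1); print(p, "stand",(p-O)@X,(p-O)@Y)
E
python3 -m inch '{"dp":[[-0.35,0.8,0],[0,0,1],[0,0,1],[0,0,1],[0,0,1],[0,0,1],[0,0,1],[0,0,1],[0,0,1],[0,0,0]],"dr":[[0,0,0],[0,0,0],[0,0,0],[0,0,0],[0,0,0],[0,0,0],[0,0,0],[0,0,0],[0,0,0],[0,0,0]]}'
python3 - <<'E'
from h import *
delta(W(-.104,.068,.07),np.column_stack([X,-Y,-Z]))
E
```

```text
[ 0.41264906 -0.07364127  0.1       ] stand -0.07243016186254739 0.08339503163810164
[ 0.40545704 -0.16074202  0.1       ] stand -0.08543742701842526 -0.0030287853775696565
t: 3.5
eef_pos: [0.385, -0.1051, 0.0647]
ee_rot: [[0.999, 0.054, 0.007], [0.054, -0.999, -0.005], [0.007, 0.006, -1.0]]
wrist_force: [-0.5, -0.2, -0.5]
finger_gap: -0.001
dp(rows)  [-0.1  -0.7  -0.27]
dr(norm) [ 0.012 -0.013 -0.026]  dp after turning [-0.09 -0.7  -0.27]
```

```bash

python3 -m inch '{"dp":[[0,-0.6,-0.2],[0.3,0,0],[0.4,0,0],[0.5,0,0],[0.5,0,0],[0.5,0.12,0],[0.5,0.12,0],[0.42,0.27,0],[0.42,0.27,0],[0,0,0]],"dr":[[0,0,-0.03],[0,0,0],[0,0,0],[0,0,0],[0,0,0],[0,0,0],[0,0,0],[0,0,0],[0,0,0],[0,0,0]]}'
python3 - <<'E'
from h import *
s,p,A=st(); print((p-O)@X,(p-O)@Y)
crop("wrist","w2",0,0,640,480,1); 
E
```

```text
t: 4.33
eef_pos: [0.4655, -0.1059, 0.0732]
ee_rot: [[0.998, 0.068, 0.009], [0.068, -0.998, -0.007], [0.008, 0.008, -1.0]]
wrist_force: [-0.4, 0.9, -0.2]
finger_gap: -0.004
-0.021847196126608116 0.04762267988812215
```

View pics/w2.png

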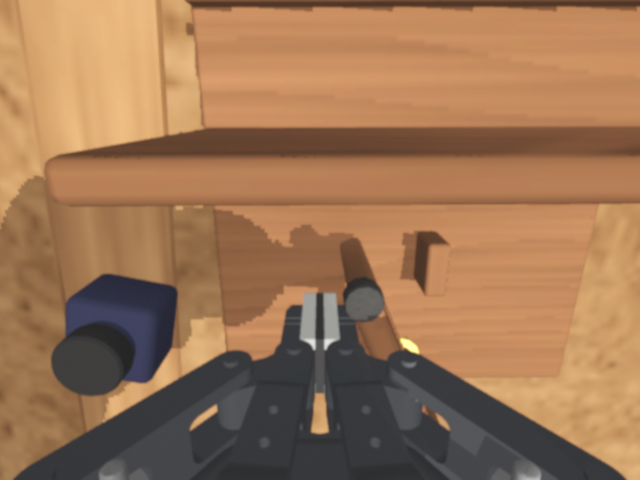

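```bash

python3 -m inch '{"dp":[[0.1,0.4,0],[0.1,0.4,0],[0,0.4,0],[0,0.3,0],[0,0.2,0],[0,0.15,0],[0,0,0]],"dr":[[0,0,0],[0,0,0],[0,0,0],[0,0,0],[0,0,0],[0,0,0],[0,0,0]]}'
python3 - <<'E'
from h import *
s,p,A=st(); print((p-O)@X,(p-O)@Y)
crop("wrist","w3",0,0,640,480,1); 
E
```

```text
t: 4.97
eef_pos: [0.4712, -0.135, 0.0736]
ee_rot: [[0.997, 0.075, 0.013], [0.075, -0.997, 0.02], [0.014, -0.019, -1.0]]
wrist_force: [-0.0, 1.1, -0.4]
finger_gap: -0.003
-0.018087446839085333 0.01823539285697312
```

View pics/w3.png

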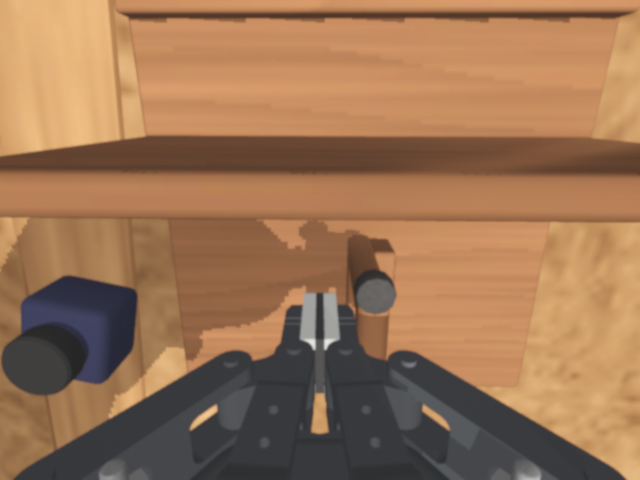

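```bash

python3 -m inch '{"dp":[[0,0.15,0],[0,0.2,0],[0,0.25,0],[0,0.3,0]],"dr":[[0,0,0],[0,0,0],[0,0,0],[0,0,0]]}'
python3 - <<'E'
from h import *
s,p,A=st(); print((p-O)@X,(p-O)@Y)
crop("wrist","w4",0,0,640,480,1); 
E
```

```text
t: 5.35
eef_pos: [0.4713, -0.1362, 0.0738]
ee_rot: [[0.996, 0.085, 0.018], [0.084, -0.995, 0.06], [0.023, -0.058, -0.998]]
wrist_force: [3.4, 42.6, 15.9]
finger_gap: -0.003
-0.018140060132052122 0.017068227282042252
```

View pics/w4.png

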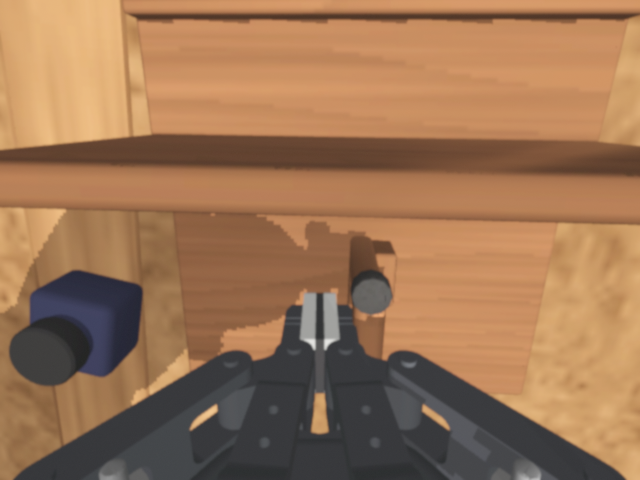

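```bash

python3 -m inch '{"dp":[[0,-0.5,0],[0,-0.5,0],[0,0,-1],[0,0,-1],[0,0,-1],[0,0,-1],[0,0,-1],[0,0,-1],[0,0,-1],[0,0,-1]],"dr":[[0,0,0],[0,0,0],[0,0,0],[0,0,0],[0,0,0],[0,0,0],[0,0,0],[0,0,0],[0,0,0],[0,0,0]]}'
python3 - <<'E'
from h import *
s,p,A=st(); print((p-O)@X,(p-O)@Y)
delta(W(.12,0,.23),np.column_stack([X,-Y,-Z]))
crop("wrist","w5",0,0,640,480,1); 
E
```

```text
t: 6.23
eef_pos: [0.4619, -0.1281, 0.239]
ee_rot: [[0.997, 0.081, 0.011], [0.081, -0.995, 0.059], [0.015, -0.058, -0.998]]
wrist_force: [0.5, 0.7, 0.7]
finger_gap: -0.002
-0.0268960524238803 0.025768920153601268
dp(rows)  [7.32 1.42 0.48]
dr(norm) [-0.116 -0.03   0.028]  dp after turning [7.34 1.29 0.45]
```

View pics/w5.png

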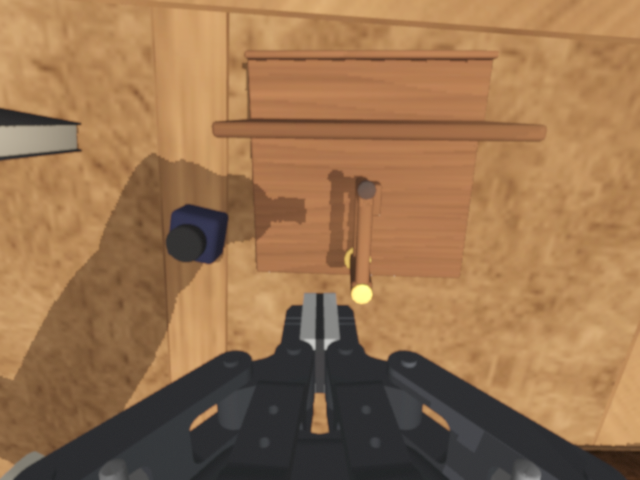

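```bash

python3 - <<'E'
from h import *
d=get_image("wrist")
b=ray(d,366,190,.1);p=ray(d,361,293,.1);l=ray(d,215,128,.149);rr=ray(d,545,132,.149)
print(b,p,np.linalg.norm(b-p),'legyaw',np.arctan2((b-p)[1],(b-p)[0]),'board yaw',np.arctan2((rr-l)[0],-(rr-l)[1]),np.linalg.norm(l-rr))
m=(l+rr)/2; print('board top',m,(m-O)@X,(m-O)@Y)
E
python3 -m inch '{"dp":[[0,0,0],[1,0.2,0],[1,0.2,0],[1,0.2,0],[1,0.2,0],[1,0.2,0],[1,0.2,0],[1,0.2,0],[0,0,0]],"dr":[[-0.116,-0.03,0.028],[0,0,0],[0,0,0],[0,0,0],[0,0,0],[0,0,0],[0,0,0],[0,0,0],[0,0,0]]}'
python3 - <<'E'
from h import *
s,p,A=st(); print((p-O)@X,(p-O)@Y)
delta(W(.10,0,.115),np.column_stack([X,-Y,-Z]))
E
```

```text
[ 0.49419726 -0.15526535  0.1       ] [ 0.40624183 -0.16155508  0.1       ] 0.08818003464822699 legyaw 0.07138888831039492 board yaw 0.07128905291393672 0.20209526462365301
board top [ 0.53979852 -0.15297504  0.149     ] 0.049122633380771566 -0.00427338302407689
t: 7.08
eef_pos: [0.6078, -0.1536, 0.2375]
ee_rot: [[0.998, 0.059, 0.002], [0.059, -0.998, -0.014], [0.001, 0.014, -1.0]]
wrist_force: [-0.9, -0.9, -0.1]
finger_gap: -0.002
0.11693577314834543 -0.009498371231847526
dp(rows)  [-0.86 -0.56  6.12]
dr(norm) [ 0.028 -0.002 -0.016]  dp after turning [-0.85 -0.47  6.12]
```

```bash
sed -i 's/^a=0.067/a=0.070/; s/O=np.array(.*/O=np.array([.4875,-.154,0])/' h.py
python3 -m inch '{"dp":[[0,-0.3,1],[0,0,1],[0,0,1],[0,0,1],[0,0,1],[0,0,1],[-0.6,0,0.1],[-0.6,0,0],[-0.5,0,0],[0,0,0]],"dr":[[0.028,0,-0.02],[0,0,0],[0,0,0],[0,0,0],[0,0,0],[0,0,0],[0,0,0],[0,0,0],[0,0,0],[0,0,0]]}'
python3 - <<'E'
from h import *
s,p,A=st(); print((p-O)@X,(p-O)@Y,p[2])
crop("wrist","w6",0,0,640,480,1); 
E
```

```text
t: 7.92
eef_pos: [0.5649, -0.1532, 0.1013]
ee_rot: [[0.998, 0.066, -0.01], [0.065, -0.998, -0.003], [-0.011, 0.003, -1.0]]
wrist_force: [0.2, 0.2, 0.4]
finger_gap: 0.005
0.07725310768890187 -0.004570559873890411 0.10125304141653561
```

View pics/w6.png

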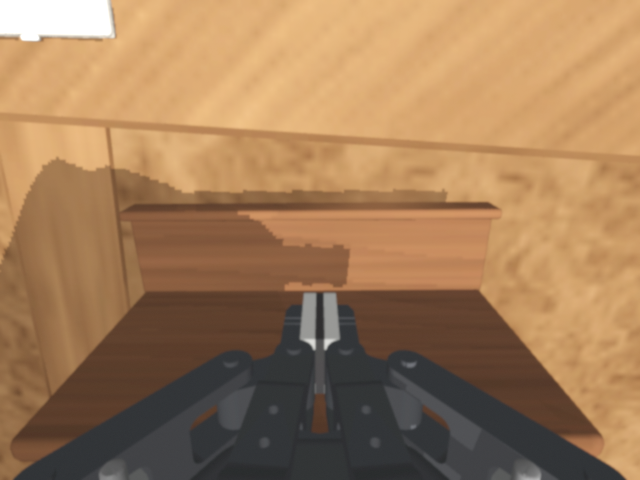

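```bash

python3 -m inch '{"dp":[[-0.2,0,-0.6],[-0.4,0,0],[-0.4,0,0],[-0.4,0,0],[-0.3,0,0],[-0.3,0,0],[0,0,0]],"dr":[[0,0,0],[0,0,0],[0,0,0],[0,0,0],[0,0,0],[0,0,0],[0,0,0]]}'
python3 - <<'E'
from h import *
s,p,A=st(); print((p-O)@X,(p-O)@Y,p[2])
crop("wrist","w7",0,0,640,480,1); crop("scene","s7",160,150,460,350,2.6)
E
```

```text
t: 8.55
eef_pos: [0.523, -0.1566, 0.1159]
ee_rot: [[0.998, 0.065, -0.007], [0.065, -0.998, -0.005], [-0.008, 0.005, -1.0]]
wrist_force: [-0.2, -0.6, 0.1]
finger_gap: -0.001
0.03525318638359201 -0.005126974452550208 0.115921414083036
```

View pics/w7.png

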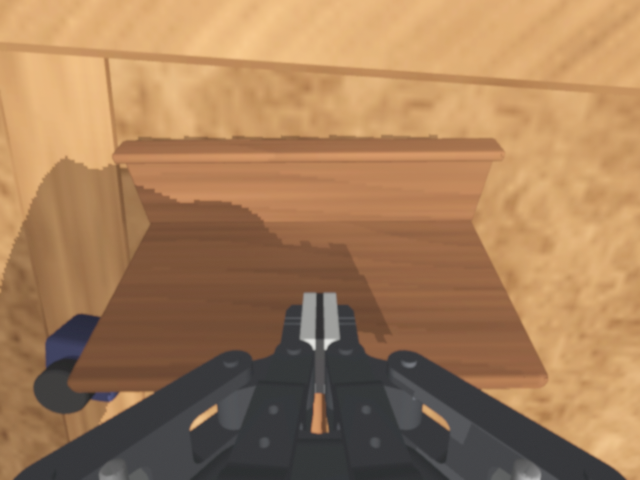

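View pics/s7.png

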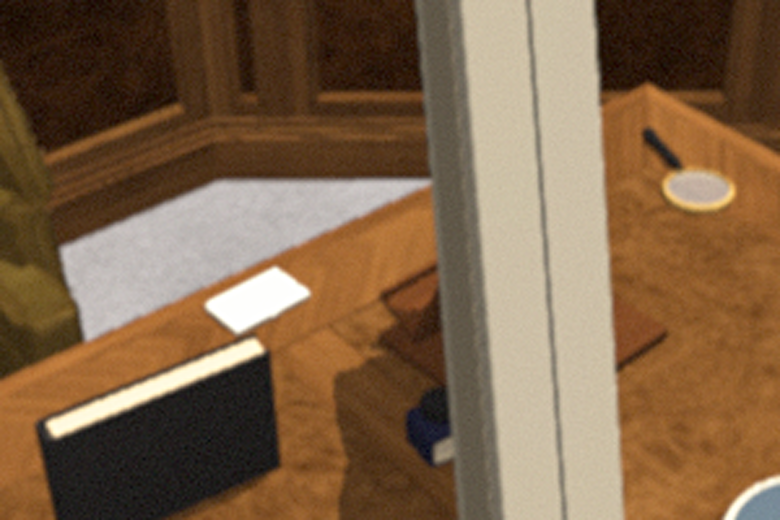

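```bash

python3 -m inch '{"dp":[[-0.2,0,0],[-0.15,0,0],[0,0,0]],"dr":[[0,0,0],[0,0,0],[0,0,0]]}'
python3 - <<'E'
from h import *
s,p,A=st(); print((p-O)@X,p[2])
E
python3 -m inch '{"dp":[[-0.2,0,0],[-0.15,0,0],[0,0,0]],"dr":[[0,0,0],[0,0,0],[0,0,0]]}'
python3 - <<'E'
from h import *
s,p,A=st(); print((p-O)@X,p[2])
E
```

```text
t: 8.9
eef_pos: [0.517, -0.1573, 0.1158]
ee_rot: [[0.998, 0.065, -0.006], [0.065, -0.998, -0.006], [-0.007, 0.005, -1.0]]
wrist_force: [-0.0, -0.6, 0.8]
finger_gap: -0.001
0.029205943030948527 0.11575121934056454
t: 9.15
eef_pos: [0.5126, -0.1578, 0.1162]
ee_rot: [[0.998, 0.066, -0.0], [0.066, -0.998, -0.005], [-0.0, 0.005, -1.0]]
wrist_force: [0.2, 0.5, 0.6]
finger_gap: 0.0
0.024733921136308644 0.11623892636092198
```

```bash

python3 -m inch '{"dp":[[-0.2,0,0],[-0.15,0,0],[0,0,0]],"dr":[[0,0,0],[0,0,0],[0,0,0]]}'
python3 - <<'E'
from h import *
s,p,A=st(); print((p-O)@X,p[2])
crop("wrist","w8",0,0,640,480,1)
E
```

```text
t: 9.4
eef_pos: [0.5122, -0.1584, 0.118]
ee_rot: [[0.998, 0.068, 0.015], [0.069, -0.998, -0.004], [0.015, 0.005, -1.0]]
wrist_force: [0.3, 0.7, -0.2]
finger_gap: 0.003
0.024290161428976303 0.11800087920963204
```

View pics/w8.png

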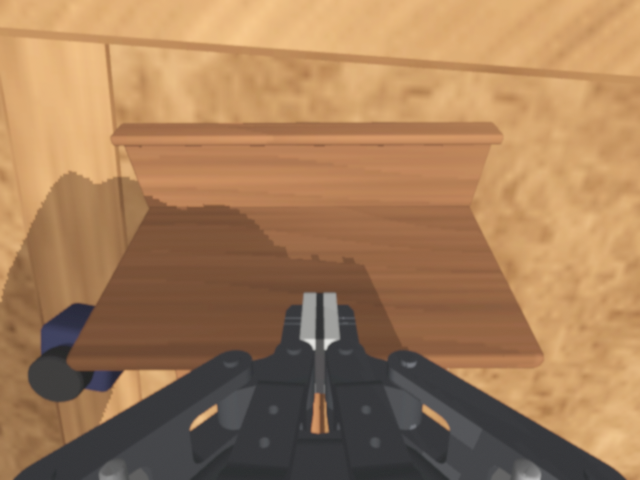

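```bash

python3 -m inch '{"dp":[[0.5,0,-0.5],[0.3,0,-1],[0,0,-1],[0,0,-1],[0,0,-1],[0,0,-1],[0,0,-1],[0,0,0]],"dr":[[0,0,0],[0,0,0],[0,0,0],[0,0,0],[0,0,0],[0,0,0],[0,0,0],[0,0,0]]}'
python3 - <<'E'
from h import *
s,p,A=st(); print((p-O)@X,p[2],s['q'])
crop("wrist","w9",0,0,640,480,1);crop("top","t9",250,170,400,320,4)
E
```

```text
t: 10.12
eef_pos: [0.5215, -0.1561, 0.2508]
ee_rot: [[0.998, 0.068, 0.001], [0.068, -0.998, -0.003], [0.001, 0.003, -1.0]]
wrist_force: [-0.9, -0.2, 0.6]
finger_gap: 0.001
0.03379087570315131 0.2508162073299343 [-4.44062433e-01  2.42870550e-01  4.94088692e-02  1.37513035e+00
 -1.86945354e-03  2.62988396e+00]
```

View pics/w9.png

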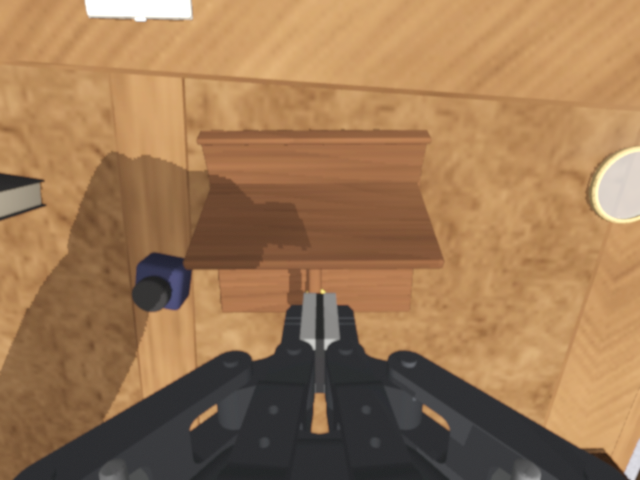

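View pics/t9.png

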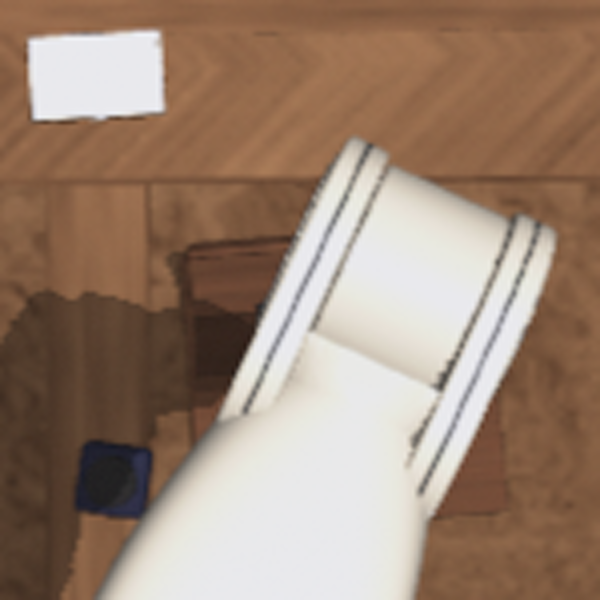

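```bash

python3 - <<'E'
from h import *
d=get_image("wrist")
# post & base corners check
for ph in [.35,.39,.43,.47]:
    z=.026+.123*np.cos(ph)-.022*np.sin(ph); xe=.078-.022*np.cos(ph)-.123*np.sin(ph)
    l=ray(d,184,265,z);rr=ray(d,442,264,z);m=(l+rr)/2
    print(ph,round(z,4),"model x",round(xe,4),"seen",(m-O)@X,(m-O)@Y,np.linalg.norm(l-rr),'yaw',np.arctan2((rr-l)[0],-(rr-l)[1]))
l=ray(d,220,312,.014);rr=ray(d,411,312,.014);m=(l+rr)/2;print('base rear',(m-O)@X,(m-O)@Y,np.linalg.norm(l-rr))
l=ray(d,198,133,.05);rr=ray(d,430,133,.05);print('lip',((l+rr)/2-O)@X,((l+rr)/2-O)@Y,np.linalg.norm(l-rr))
E
python3 -m inch '{"dp":[[0,-1,0],[0,-1,0],[0,-1,0],[0,-1,0],[0,-1,0],[0,-1,0],[0,-1,0],[0,-1,0],[0,-1,0],[0,-1,0]],"dr":[[0,0,0],[0,0,0],[0,0,0],[0,0,0],[0,0,0],[0,0,0],[0,0,0],[0,0,0],[0,0,0],[0,0,0]]}' 1
python3 -m inch '{"dp":[[0,-1,0],[0,-1,0],[0,-1,0],[0,-1,0],[0,-1,0],[0,-1,0],[0,-1,0],[0,-1,0],[0,-1,0],[0,0,0]],"dr":[[0,0,0],[0,0,0],[0,0,0],[0,0,0],[0,0,0],[0,0,0],[0,0,0],[0,0,0],[0,0,0],[0,0,0]]}'
```

```text
0.35 0.134 model x 0.0152 seen 0.007806535404636471 0.0003380985702829001 0.19392514494655816 yaw 0.07199472858090163
0.39 0.1314 model x 0.0109 seen 0.006729024375567962 0.0003880613836966467 0.1958907209473014 yaw 0.07199472858090204
0.43 0.1286 model x 0.0067 seen 0.0055816183410401085 0.0004412651394507417 0.19798379814440972 yaw 0.07199472858090193
0.47 0.1257 model x 0.0027 seen 0.0043661529059412785 0.0004976247228855237 0.20020102806086695 yaw 0.07199472858090167
base rear -0.10113188643188852 0.0001444883585368363 0.22042892988085408
lip 0.09928241718276445 6.433149954926871e-05 0.20636395901325943
t: 11.1
eef_pos: [0.5002, 0.049, 0.2319]
ee_rot: [[0.998, 0.06, -0.029], [0.06, -0.998, 0.003], [-0.028, -0.005, -1.0]]
wrist_force: [0.7, -0.0, -0.0]
finger_gap: 0.999
t: 11.93
eef_pos: [0.4861, 0.1785, 0.2271]
ee_rot: [[0.987, 0.153, -0.053], [0.156, -0.986, 0.052], [-0.044, -0.059, -0.997]]
wrist_force: [-0.4, -0.4, 0.7]
finger_gap: 1.0
```

```bash

python3 -m inch '{"dp":[[0,0,0],[0,0,0],[0,0,0],[0,0,0],[0,0,0],[0,0,0],[0,0,0],[0,0,0],[0,0,0],[0,0,0]],"dr":[[0,0,-0.24],[0,0,-0.24],[0,0,-0.24],[0,0,-0.24],[0,0,-0.24],[0,0,-0.24],[0,0,-0.24],[0,0,-0.24],[0,0,-0.24],[0,0,-0.24]]}'
cat >> h.py <<'E'
def yawR(y): 
    x=np.array([np.cos(y),np.sin(y),0]); z=-Z; return np.column_stack([x,np.cross(z,x),z])
E
python3 - <<'E'
from h import *
delta([.517,.2415,.235],yawR(1.471)); print(st()[0]['q'])
E
```

```text
t: 12.77
eef_pos: [0.4874, 0.1767, 0.2281]
ee_rot: [[0.171, 0.984, -0.05], [0.984, -0.168, 0.051], [0.042, -0.058, -0.997]]
wrist_force: [0.6, 0.1, -0.5]
finger_gap: 1.0
dp(rows)  [ 3.46  0.89 -0.25]
dr(norm) [-0.114 -0.088 -0.142]  dp after turning [ 3.37  1.15 -0.35]
[ 0.15221903  0.22886452 -0.02916644  1.35502726  0.05810751  1.89241394]
```

```bash

python3 -m inch '{"dp":[[0,0,0],[1,0.35,-0.1],[1,0.35,-0.1],[1,0.35,-0.1],[0.3,0.1,0],[0,0,0]],"dr":[[-0.114,-0.088,-0.142],[0,0,0],[0,0,0],[0,0,0],[0,0,0],[0,0,0]]}'
python3 - <<'E'
from h import *
delta([.517,.2415,.235],yawR(1.471)); 
crop("wrist","w10",0,0,640,480,1)
E
```

```text
t: 13.27
eef_pos: [0.5179, 0.2398, 0.2348]
ee_rot: [[0.091, 0.996, 0.004], [0.996, -0.091, -0.003], [-0.003, 0.004, -1.0]]
wrist_force: [-0.0, -0.7, -0.4]
finger_gap: 1.002
dp(rows)  [ 0.08 -0.05 -0.01]
dr(norm) [0.008 0.006 0.017]  dp after turning [ 0.08 -0.05 -0.01]
```

View pics/w10.png

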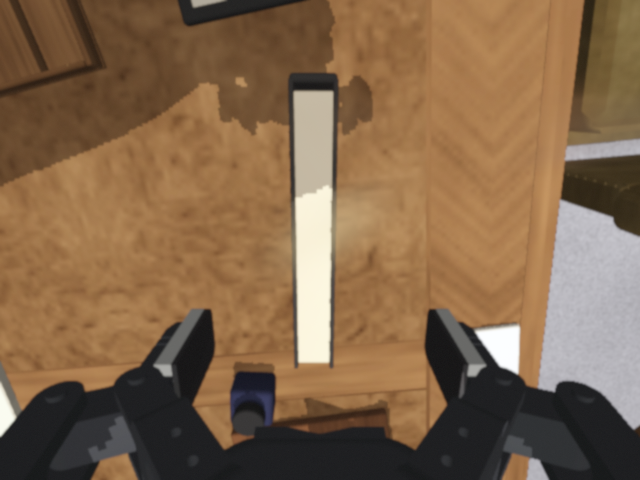

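```bash

python3 - <<'E'
from h import *
d=get_image("wrist")
P=[ray(d,u,v,.142) for u,v in [(289.5,74),(337.5,74),(333.5,366),(294.5,366)]]
a_=(P[0]+P[1])/2;b_=(P[2]+P[3])/2
print(np.round(P,4),'len',np.linalg.norm(a_-b_),'w',np.linalg.norm(P[0]-P[1]),np.linalg.norm(P[2]-P[3]),'mid',(a_+b_)/2,'yaw',np.arctan2((a_-b_)[1],(a_-b_)[0]))
c=(a_+b_)/2
delta([c[0],c[1],.114],yawR(np.arctan2((a_-b_)[1],(a_-b_)[0])))
E
```

```text
[[0.51   0.3441 0.142 ]
 [0.5381 0.3416 0.142 ]
 [0.5196 0.1378 0.142 ]
 [0.49   0.1407 0.142 ]] len 0.204496674219796 w 0.02816357335297358 0.02976080530950716 mid [0.51442626 0.2410421  0.142     ] yaw 1.4764460652533313
dp(rows)  [ 0.12 -0.18  6.04]
dr(norm) [0.007 0.007 0.005]  dp after turning [ 0.1  -0.16  6.04]
```

```bash

python3 -m inch '{"dp":[[0.1,-0.16,1],[0,0,1],[0,0,1],[0,0,1],[0,0,1],[0,0,0.7],[0,0,0.4],[0,0,0]],"dr":[[0,0,0],[0,0,0],[0,0,0],[0,0,0],[0,0,0],[0,0,0],[0,0,0],[0,0,0]]}'
python3 - <<'E'
from h import *
delta([.5144,.2410,.110],yawR(1.4764))
E
```

```text
t: 14.03
eef_pos: [0.5127, 0.2323, 0.1098]
ee_rot: [[0.099, 0.995, 0.006], [0.995, -0.099, -0.005], [-0.004, 0.006, -1.0]]
wrist_force: [-0.5, 0.5, -0.1]
finger_gap: 0.998
dp(rows)  [ 0.44  0.04 -0.01]
dr(norm) [ 0.012  0.009 -0.009]  dp after turning [ 0.44  0.04 -0.01]
```

```bash

python3 -m inch '{"dp":[[0.44,0.05,0],[0,0,0]],"dr":[[0.012,0.009,0],[0,0,0]]}'
python3 -m inch '{"dp":[[0,0,0],[0,0,0],[0,0,0],[0,0,0],[0,0,0],[0,0,0],[0,0,0],[0,0,0]],"dr":[[0,0,0],[0,0,0],[0,0,0],[0,0,0],[0,0,0],[0,0,0],[0,0,0],[0,0,0]]}' -1
python3 - <<'E'
from h import *
delta([.5144,.2410,.110],yawR(1.4764))
crop("wrist","w11",0,0,640,480,1)
E
```

```text
t: 14.2
eef_pos: [0.5147, 0.2405, 0.1109]
ee_rot: [[0.1, 0.995, 0.0], [0.995, -0.1, 0.001], [0.001, -0.0, -1.0]]
wrist_force: [-0.8, 0.7, -0.4]
finger_gap: 1.002
t: 14.87
eef_pos: [0.516, 0.2414, 0.1142]
ee_rot: [[0.099, 0.995, 0.005], [0.995, -0.099, 0.002], [0.003, 0.004, -1.0]]
wrist_force: [-0.7, 0.9, -0.5]
finger_gap: 0.341
dp(rows)  [-0.03 -0.08  0.21]
dr(norm) [ 0.009 -0.005 -0.01 ]  dp after turning [-0.03 -0.08  0.21]
```

View pics/w11.png

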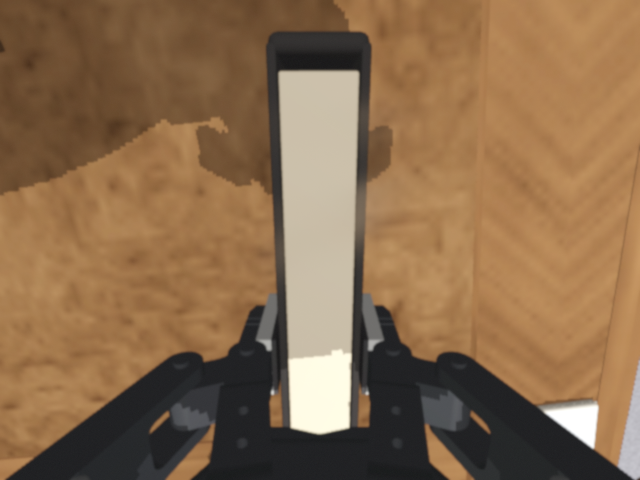

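```bash

python3 -m inch '{"dp":[[0,0,-0.3],[0,0,-0.8],[0,0,-1],[0,0,-1],[0,0,-1],[0,0,-1],[0,0,-1],[0,0,-1],[0,0,-1],[0,0,-1]],"dr":[[0,0,0],[0,0,0],[0,0,0],[0,0,0],[0,0,0],[0,0,0],[0,0,0],[0,0,0],[0,0,0],[0,0,0]]}'
cat >> h.py <<'E'
phi=.43
def place(gap,h,ph=phi,depth=.114,dy=0):
    c,s=np.cos(ph),np.sin(ph)
    N=c*X+s*Z; U=-s*X+c*Z
    C=W(.078-.017*c-.018*s,0,.026+.018*c-.017*s)
    R=np.column_stack([Y,N,-U])
    return C+N*(.015+gap)+U*(depth+h)+Y*dy, R, C
E
python3 - <<'E'
from h import *
t,R,C=place(.006,.10); print(t,np.linalg.det(R)); delta(t,R); delta(t,yawR(1.6408)); print(st()[0]['q'])
crop("wrist","w12",0,0,640,480,1)
E
```

```text
t: 15.75
eef_pos: [0.5121, 0.2399, 0.3008]
ee_rot: [[0.1, 0.995, -0.008], [0.995, -0.1, -0.002], [-0.003, -0.008, -1.0]]
wrist_force: [0.8, 0.6, -2.9]
finger_gap: 0.339
[ 0.47245876 -0.15505461  0.23854754] 1.0
dp(rows)  [-19.84   0.02   3.16]
dr(norm) [-0.875  0.077 -0.334]  dp after turning [-19.56  -4.35   1.43]
dp(rows)  [-19.84   0.02   3.16]
dr(norm) [-0.017  0.004 -0.339]  dp after turning [-19.56  -3.36   3.11]
[2.89330443e-01 2.83063797e-01 2.30188890e-01 1.52640399e+00
 6.57788747e-04 1.95987079e+00]
```

View pics/w12.png

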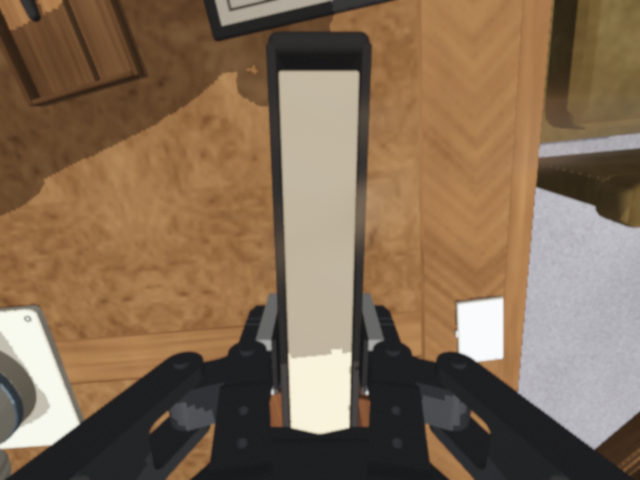

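```bash

python3 -m inch '{"dp":[[0,0,0],[0,0,0],[-0.5,-0.1,0],[-1,-0.2,0],[-1,-0.2,0],[-1,-0.2,0],[-1,-0.2,0],[-1,-0.2,0],[-1,-0.2,0],[-1,-0.2,0]],"dr":[[-0.017,0,-0.17],[0,0,-0.17],[0,0,0],[0,0,0],[0,0,0],[0,0,0],[0,0,0],[0,0,0],[0,0,0],[0,0,0]]}'
python3 -m inch '{"dp":[[-1,-0.2,0],[-1,-0.2,0],[-1,-0.2,0],[-1,-0.2,0],[-1,-0.2,0],[-1,-0.2,0],[-1,-0.2,0],[-1,-0.2,0],[-0.5,0,0],[0,0,0]],"dr":[[0,0,0],[0,0,0],[0,0,0],[0,0,0],[0,0,0],[0,0,0],[0,0,0],[0,0,0],[0,0,0],[0,0,0]]}'
python3 - <<'E'
from h import *
t,R,C=place(.006,.10); print(t); delta(t,R); print(st()[0]['q'])
E
```

```text
t: 16.63
eef_pos: [0.4912, 0.0827, 0.304]
ee_rot: [[-0.069, 0.998, 0.005], [0.998, 0.069, -0.0], [-0.001, 0.005, -1.0]]
wrist_force: [0.4, 0.1, -2.5]
finger_gap: 0.343
t: 17.47
eef_pos: [0.4612, -0.1036, 0.3011]
ee_rot: [[-0.042, 0.999, -0.001], [0.999, 0.042, -0.001], [-0.001, -0.001, -1.0]]
wrist_force: [-0.8, 0.3, -2.5]
finger_gap: 0.338
[ 0.47245876 -0.15505461  0.23854754]
dp(rows)  [-2.59  0.46  3.13]
dr(norm) [-0.862  0.014 -0.054]  dp after turning [-2.61 -0.96  3.  ]
[-0.39783523  0.11341321  0.01254992  1.47025388 -0.00149287  1.13084948]
```

```bash

python3 -m inch '{"dp":[[-1,0,0],[-1,0,0],[-0.6,0,0],[0,0,0],[0,0,0],[0,0,0]],"dr":[[0,0,-0.03],[-0.2,0,-0.02],[-0.22,0,0],[-0.22,0,0],[-0.2,0,0],[0,0,0]]}'
python3 - <<'E'
from h import *
t,R,C=place(.006,.05); print(t); delta(t,R); print(st()[0]['q'])
E
```

```text
t: 17.97
eef_pos: [0.4643, -0.1556, 0.2971]
ee_rot: [[-0.064, 0.907, 0.416], [0.998, 0.057, 0.029], [0.003, 0.417, -0.909]]
wrist_force: [0.2, 0.3, -3.3]
finger_gap: 0.345
[ 0.49325126 -0.15359675  0.19309925]
dp(rows)  [-0.01 -0.85  5.33]
dr(norm) [-0.    -0.001 -0.014]  dp after turning [-0.   -0.85  5.33]
[-0.67033846 -0.10221443 -0.29585637  1.05094579  0.28524438  0.88457817]
```

```bash

python3 -m inch '{"dp":[[0,-0.5,0],[0,-0.35,0.7],[0,0,0.9],[0,0,0.9],[0,0,0.9],[0,0,0.9],[0,0,0.9],[0,0,0]],"dr":[[0,0,0],[0,0,0],[0,0,0],[0,0,0],[0,0,0],[0,0,0],[0,0,0],[0,0,0]]}'
python3 - <<'E'
from h import *
t,R,C=place(.006,.0); print(t); delta(t,R)
crop("scene","s13",160,100,460,320,2.6);crop("wrist","w13",0,0,640,480,1);crop("top","t13",230,150,430,310,4)
E
```

```text
t: 18.63
eef_pos: [0.4907, -0.1508, 0.193]
ee_rot: [[-0.054, 0.914, 0.402], [0.999, 0.048, 0.026], [0.005, 0.402, -0.915]]
wrist_force: [-1.0, 0.6, -3.0]
finger_gap: 0.34
[ 0.51404375 -0.1521389   0.14765096]
dp(rows)  [-0.14  0.15  2.54]
dr(norm) [-0.031  0.005 -0.033]  dp after turning [-0.15  0.11  2.54]
```

View pics/s13.png

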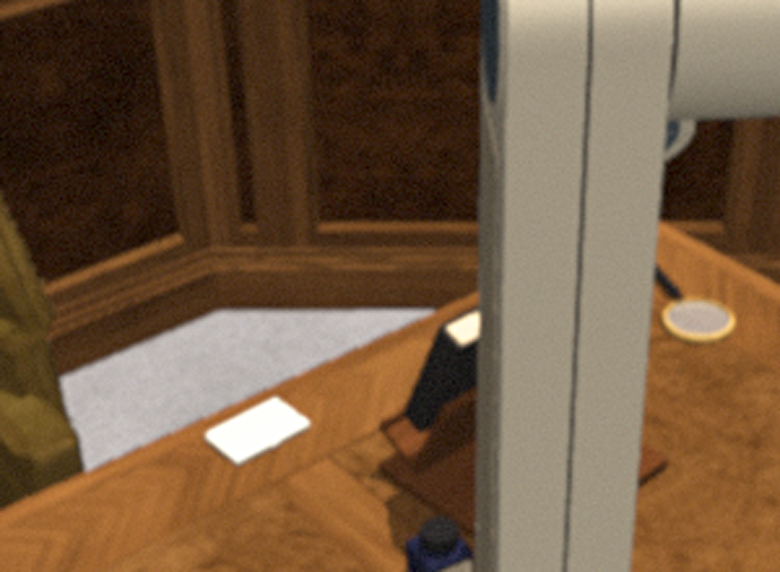

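View pics/w13.png

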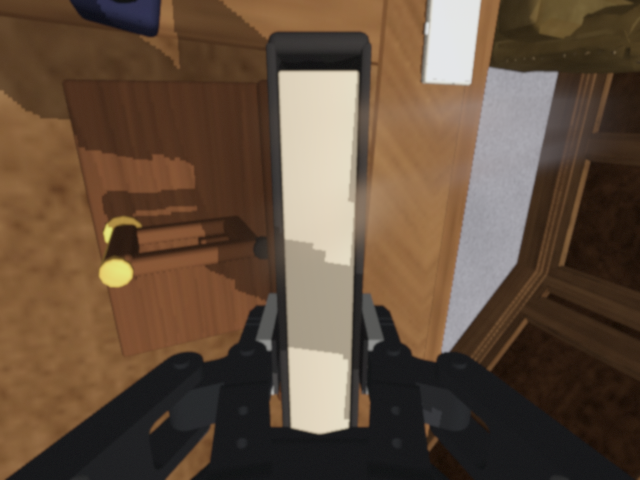

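View pics/t13.png

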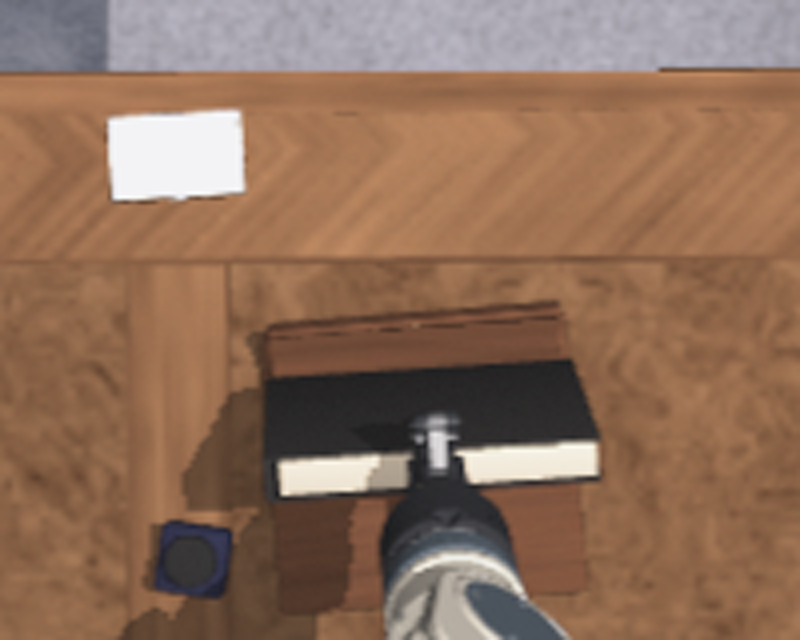

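```bash

python3 -m inch '{"dp":[[-0.14,0.15,0],[0,0,0.6],[0,0,0.6],[0,0,0.5],[0,0,0.3],[0,0,0]],"dr":[[-0.03,0,-0.03],[0,0,0],[0,0,0],[0,0,0],[0,0,0],[0,0,0]]}'
python3 - <<'E'
from h import *
t,R,C=place(.006,.0); delta(t,R)
crop("top","t14",230,150,430,310,4)
E
```

```text
t: 19.28
eef_pos: [0.5142, -0.1565, 0.1692]
ee_rot: [[-0.07, 0.9, 0.431], [0.997, 0.069, 0.018], [-0.014, 0.431, -0.902]]
wrist_force: [0.2, -0.0, -2.9]
finger_gap: 0.342
dp(rows)  [ 0.23 -0.46  0.97]
dr(norm) [0.032 0.025 0.013]  dp after turning [ 0.22 -0.44  0.98]
```

View pics/t14.png

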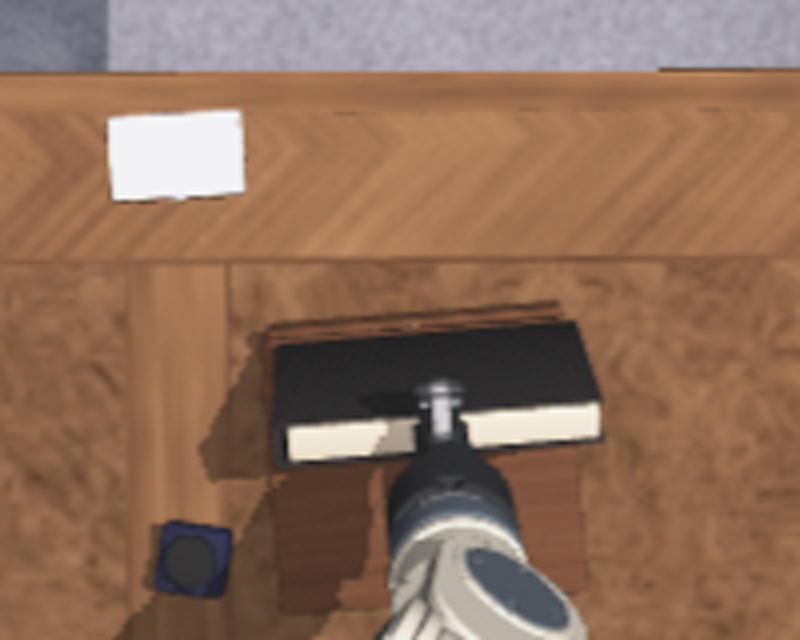

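```bash

python3 -m inch '{"dp":[[0.22,-0.45,0],[0,0,0]],"dr":[[0.03,0.025,0.01],[0,0,0]]}'
python3 - <<'E'
from h import *
t,R,C=place(.006,.0); delta(t,R)
E
```

```text
t: 19.5
eef_pos: [0.5052, -0.1528, 0.167]
ee_rot: [[-0.071, 0.906, 0.417], [0.997, 0.065, 0.029], [-0.001, 0.418, -0.908]]
wrist_force: [0.7, 0.2, -2.5]
finger_gap: 0.337
dp(rows)  [0.   0.   1.06]
dr(norm) [0.002 0.    0.003]  dp after turning [0.   0.   1.06]
```

```bash

python3 -m inch '{"dp":[[0,0,0.4],[0,0,0.3],[0,0,0.15],[0,0,0]],"dr":[[0,0,0],[0,0,0],[0,0,0],[0,0,0]]}'
python3 - <<'E'
from h import *
t,R,C=place(.006,.0); delta(t,R)
E
```

```text
t: 19.83
eef_pos: [0.5128, -0.1529, 0.1516]
ee_rot: [[-0.07, 0.905, 0.419], [0.998, 0.065, 0.027], [-0.002, 0.42, -0.908]]
wrist_force: [-0.0, -0.3, -2.5]
finger_gap: 0.341
dp(rows)  [ 0.03 -0.03  0.21]
dr(norm) [0.007 0.004 0.003]  dp after turning [ 0.03 -0.03  0.21]
```

```bash

python3 -m inch '{"dp":[[0,0,0.12],[0,0,0]],"dr":[[0,0,0],[0,0,0]]}'
python3 -m inch '{"dp":[[0,0,0.1],[0,0,0]],"dr":[[0,0,0],[0,0,0]]}'
python3 - <<'E'
from h import *
t,R,C=place(.006,.0); delta(t,R)
crop("top","t15",230,150,430,310,4);crop("scene","s15",160,100,460,320,2.6)
E
```

```text
t: 20.0
eef_pos: [0.5142, -0.1528, 0.1492]
ee_rot: [[-0.071, 0.905, 0.419], [0.997, 0.065, 0.028], [-0.002, 0.42, -0.908]]
wrist_force: [-1.6, 0.6, -1.6]
finger_gap: 0.338
t: 20.17
eef_pos: [0.5154, -0.153, 0.1498]
ee_rot: [[-0.071, 0.904, 0.421], [0.997, 0.066, 0.026], [-0.004, 0.422, -0.907]]
wrist_force: [-0.5, -0.5, -1.6]
finger_gap: 0.339
dp(rows)  [ 0.05 -0.1   0.07]
dr(norm) [0.012 0.007 0.004]  dp after turning [ 0.05 -0.1   0.07]
```

View pics/t15.png

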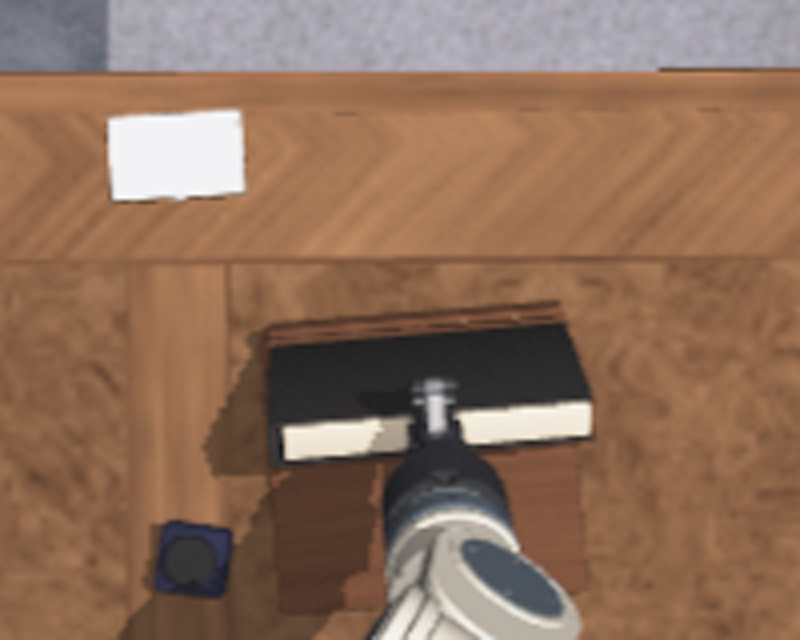

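View pics/s15.png

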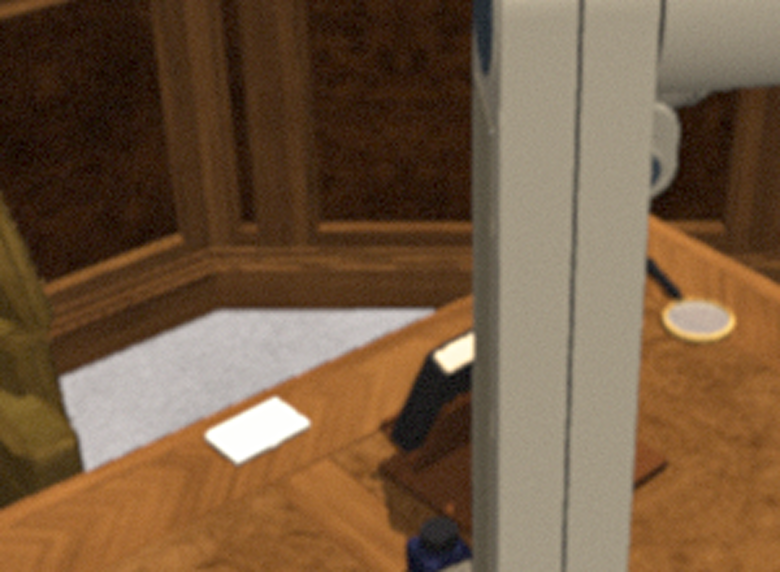

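```bash

python3 -m inch '{"dp":[[0,-0.15,0],[0,-0.15,0],[0,-0.1,0],[0,0,0]],"dr":[[0.01,0,0],[0,0,0],[0,0,0],[0,0,0]]}'
python3 - <<'E'
from h import *
t,R,C=place(.0,.0); delta(t,R)
E
```

```text
t: 20.6
eef_pos: [0.5088, -0.1539, 0.1468]
ee_rot: [[-0.071, 0.905, 0.419], [0.997, 0.067, 0.026], [-0.005, 0.42, -0.908]]
wrist_force: [-0.1, -0.2, 0.9]
finger_gap: 0.337
dp(rows)  [ 0.07 -0.04  0.07]
dr(norm) [0.007 0.007 0.006]  dp after turning [ 0.07 -0.04  0.07]
```

```bash

python3 -m inch '{"dp":[[0,-0.08,0],[0,0,0]],"dr":[[0,0,0],[0,0,0]]}'
python3 -m inch '{"dp":[[0,0,0],[0,0,0],[0,0,0],[0,0,0],[0,0,0],[0,0,0]],"dr":[[0,0,0],[0,0,0],[0,0,0],[0,0,0],[0,0,0],[0,0,0]]}' 0.3
python3 - <<'E'
from h import *
t,R,C=place(.0,.0); delta(t,R)
crop("wrist","w16",0,0,640,480,1);crop("top","t16",230,150,430,310,4)
E
```

```text
t: 20.77
eef_pos: [0.5075, -0.1541, 0.1461]
ee_rot: [[-0.071, 0.905, 0.42], [0.997, 0.066, 0.026], [-0.004, 0.421, -0.907]]
wrist_force: [-0.3, 0.3, 0.1]
finger_gap: 0.338
t: 21.27
eef_pos: [0.5074, -0.1543, 0.1458]
ee_rot: [[-0.071, 0.905, 0.419], [0.997, 0.067, 0.025], [-0.005, 0.42, -0.908]]
wrist_force: [0.5, -0.1, 0.5]
finger_gap: 0.653
dp(rows)  [0.09 0.05 0.06]
dr(norm) [0.006 0.008 0.006]  dp after turning [0.09 0.05 0.06]
```

View pics/w16.png

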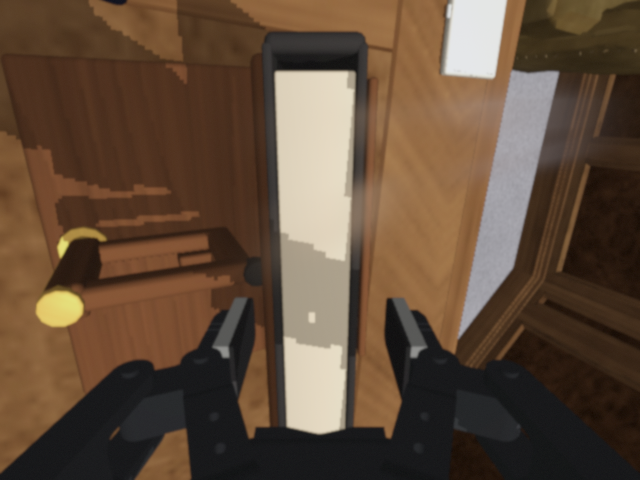

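View pics/t16.png

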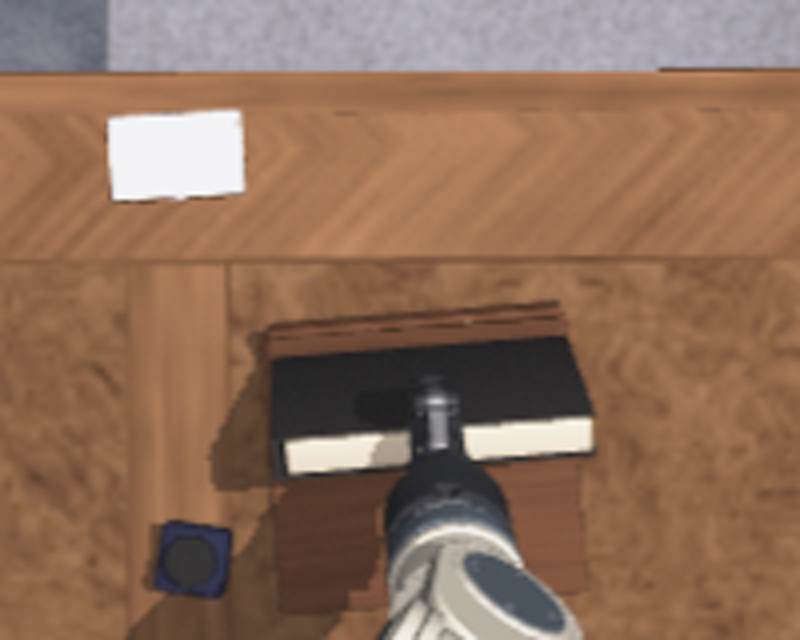

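```bash

python3 -m inch '{"dp":[[0,0,-0.6],[0,0,-0.8],[0,0,0]],"dr":[[0,0,0],[0,0,0],[0,0,0]]}'
python3 - <<'E'
from h import *
t,R,C=place(.0,.05); delta(t,R)
E
```

```text
t: 21.62
eef_pos: [0.495, -0.1547, 0.171]
ee_rot: [[-0.072, 0.906, 0.417], [0.997, 0.067, 0.027], [-0.004, 0.418, -0.908]]
wrist_force: [1.1, 0.1, -0.2]
finger_gap: 0.652
dp(rows)  [ 0.06  0.09 -1.04]
dr(norm) [0.003 0.005 0.006]  dp after turning [ 0.06  0.08 -1.04]
```

Clear of the book's sides; retreat further and out of view, to the left.

```bash

python3 -m inch '{"dp":[[0,0.05,-0.8],[0,0,-1],[0,0,-1],[0,0,-1],[0,0,-1],[0,0,-1],[1,0,-0.5],[1,0,-0.5],[1,0,-0.3],[1,0,0]],"dr":[[0,0,0],[0,0,0],[0,0,0],[0,0,0],[0,0,0],[0,0,0],[0,0,0],[0,0,0],[0,0,0],[0,0,0]]}'
python3 -m inch '{"dp":[[1,0,0],[1,0,0],[1,0,0],[1,0,0],[1,0,0],[1,0,0],[1,0,0],[0,0,0]],"dr":[[0,0,0],[0,0,0],[0,0,0],[0,0,0],[0,0,0],[0,0,0],[0,0,0],[0,0,0]]}'
python3 - <<'E'
from h import *
crop("wrist","w17",0,0,640,480,1);crop("top","t17",230,150,430,310,4);crop("scene","s17",160,100,460,320,2.6)
E
```

```text
t: 22.45
eef_pos: [0.43, -0.0802, 0.302]
ee_rot: [[-0.065, 0.907, 0.416], [0.998, 0.06, 0.024], [-0.003, 0.417, -0.909]]
wrist_force: [1.5, 0.3, -0.3]
finger_gap: 0.65
t: 23.12
eef_pos: [0.4209, 0.0679, 0.2998]
ee_rot: [[-0.064, 0.905, 0.421], [0.998, 0.059, 0.024], [-0.003, 0.421, -0.907]]
wrist_force: [0.2, -0.4, -0.4]
finger_gap: 0.647
```

View pics/w17.png

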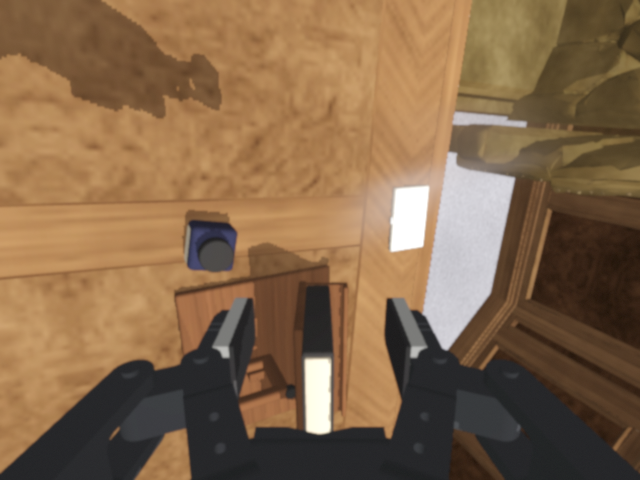

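View pics/t17.png

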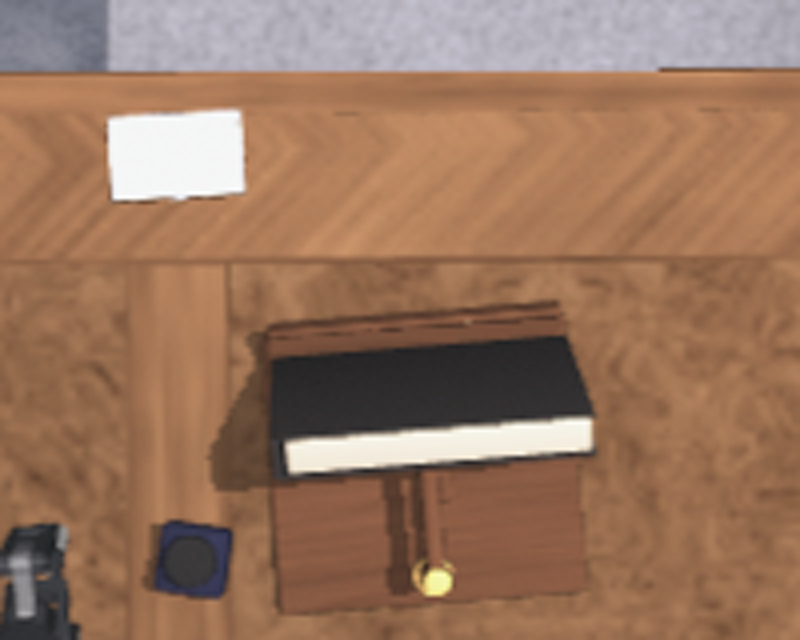

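View pics/s17.png

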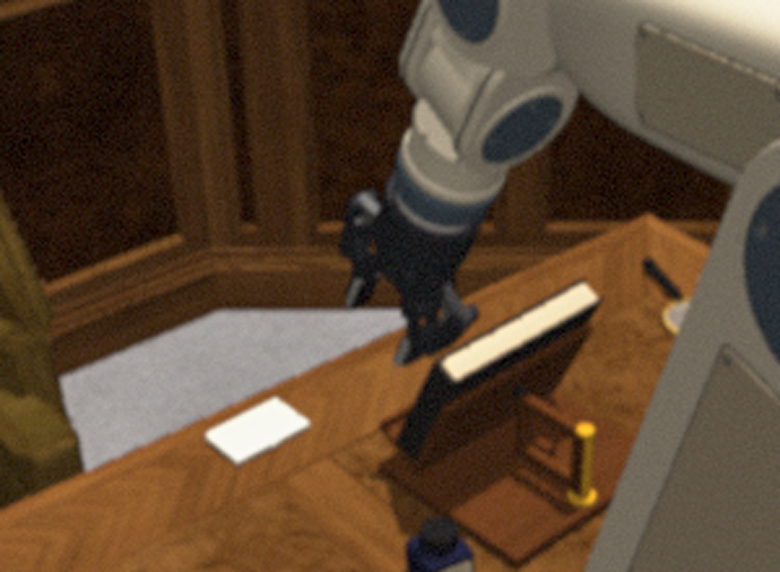

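```bash

python3 - <<'E'
from h import *
d=get_image("top")
t,R,C=place(0,0);N=R[:,1];U=-R[:,2]
k=4
def pr(p): u=proj(d,p); return np.round([(u[0]-230+.5)*k-.5,(u[1]-150+.5)*k-.5],0)
for n,x in [("back",0),("front",.03)]:
    for dy in (.104,-.104): print(n,dy,pr(C+N*x+U*.142+Y*dy))
print('bottom front',pr(C+N*.03+Y*.104),pr(C+N*.03-Y*.104))
def P(u,v,z): return ray(d,230+(u+.5)/k-.5,150+(v+.5)/k-.5,z)
l=P(281,479,.1644);r_=P(594,454,.1644); m=(l+r_)/2-O; print("back top edge seen",m@X,m@Y,np.linalg.norm(l-r_),'yaw',np.arctan2((r_-l)[0],-(r_-l)[1]))
print(P(190,560,.06),P(177,155,.009))
s=st()[0];print(s['t'],s['wrist_force'])
E
```

```text
back 0.104 [274. 481.]
back -0.104 [598. 456.]
front 0.104 [270. 438.]
front -0.104 [597. 413.]
bottom front [270. 356.] [567. 333.]
back top edge seen -0.003050722257035775 -0.0011688416944100404 0.20087279459944174 yaw 0.0708014902736149
[0.42204646 0.01101452 0.06      ] [0.70982808 0.02273564 0.009     ]
23.3167 [ 0.79520068  0.51884879 -0.71689164]
```

Seen edges agree with the predicted ones to within about 2 mm. The book is centred at about -1 mm, its yaw matches the stand and the bystanders have not moved, so I'm handing in.

```bash
python3 -c "
from rig import workorder; print(workorder.close_job())"
```

```text
the job is handed in; nothing more can be done
None
```

I set the stand up and put the black book on its ledge, and handed the job in at about 23 s of the 67 s. The system gave no verdict, so this rests on my own last checks.

- **Leg:** I swung it out with the fingers shut until it met its stop with the board still upright. The final press reached about 43 N, through the fingertips only. The camera then showed the leg square to the board to within about 0.001 rad.
- **Board:** I tipped it back onto the leg. Its top edge fits a lean of about 0.43 rad.
- **Book:** It was lowered onto the ledge, slid against the board and let go. In the last picture it is about 1 mm from the ledge's middle, in line with the board to within 0.001 rad, and its top back edge is within 2 mm of where a flat book should be. In that picture its visible edges measure 201 mm long against 208 mm real, because the dark ends are hard to make out.
- **Bystanders:** The ink bottle and card case measured within 2 mm of where they started. I did not measure the magnifier again, but the arm never went near it.
- **Arm:** It ended well clear of everything, with no contact force on the wrist.

One thing disagreed along the way: the top and wrist cameras placed the stand about 3 to 6 mm apart. I used a position between the two, which later matched the base and board edges to about 1 mm.

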